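# Knock a pressed slug out of its die and close the tote with a stacked one

## Task

Press the die's knock-out lever fully down so that the steel slug rises out of its pocket, take the slug out and set it down standing (do not drop it) in the tote that already holds one slug. Then pick up the empty tote, turn it end for end relative to the full one (card holders at opposite ends) and lower it on so that its ribs seat in the rim and it stacks above the slugs instead of nesting. Leave both slugs standing, the lower tote flat on the worktop, and the vials, beakers, dropper bottles and tape roll where they stand.

Things in the scene. Friction and masses are not known exactly. Their poses are not given: they have to be found in the camera images.
- die: knock-out die block fixed to the worktop: aluminium block 76 (x) x 72 (y) mm, top at z 50 mm, on a dark steel base plate 106 x 86 x 8 mm; origin on the worktop under the centre of its round 32 mm pocket; the lever sticks out of its front, towards -x
- slug: steel slug, plain cylinder 30 mm diameter x 24 mm high with a shallow dimple on top, 0.1 to 0.17 kg; origin at the centre of its underside. It starts seated in the die's pocket on the ejector, underside 25 mm above the die's origin, its top 1 mm below the block's top
- lever (a joint): knock-out lever, a hinge: 0 = up (start), 0.32 rad = fully down on its stop. It stays where it is left (friction; some 3 to 6 N down on its pad moves it). Fully down it has raised the ejector and the slug 14 mm, so that 13 mm of the slug stands out of the block
- lever_pad (a point): centre of the top of the round black 24 mm finger pad at the lever's outer end; at the start 125 mm from the pocket's axis along the die's -x and about 55 mm above the worktop; it moves with the lever, ending about 25 mm lower and 8 mm farther out
- tote_lower: the tote that holds one slug and takes the second; grey plastic, loose, 0.15 kg, open on top, 64 (x) x 160 (y) x 50 mm high; origin under its middle. Upper band z 22 to 50 mm (inside 58 x 154, walls 3 mm), below it a narrower body (outside 52 x 148, inside 47 x 143); inner floor at z 4 mm. A card holder marks the +y end
- tote_lower_seat (a point): point in the middle of tote_lower, 40 mm above its origin: tote_upper's origin comes here when stacked, with about 3 mm play each way. Each long rim has 16 mm wide, 4 mm deep seats at y = +60 and -30 mm (for a turned tote's ribs) and deep slots at y = -60 and +30 mm (into which an unturned tote sinks and nests)
- tote_upper: the empty tote, standing beside the other (either one may be nearer the die): same shape, mass, origin and axes as tote_lower. Outside its lower body each long side has two 10 mm wide ribs at y = -60 and +30 mm, undersides at z 6 mm, which carry it when it is stacked turned 180 deg about z. Grip it across the long sides at mid length (64 mm, band z 22 to 50 mm)
- tote_upper_card (a point): centre of the paper card in its holder at the +y end of tote_upper, 80 mm from its middle, 38 mm up; tote_lower has the same card at its own +y end
- slug_done: the slug that stands already in tote_lower, near its -y end (about 45 mm from the middle); same shape as slug
- vial_1: bystander, to be left alone: 22 mm wide, 49 mm tall black-capped glass vial; origin at the centre of its underside
- vial_2: bystander, to be left alone: 22 mm wide, 49 mm tall black-capped glass vial; origin at the centre of its underside
- beaker_250: bystander, to be left alone: 72 mm wide, 92 mm tall empty plastic beaker; origin at the centre of its underside
- dropper_3: bystander, to be left alone: 46 mm wide, 106 mm tall amber dropper bottle; origin at the centre of its underside
- tape_roll: bystander, to be left alone: roll of blue tape lying flat, 104 x 115 x 24 mm; origin at the centre of its underside
- bench_capper: obstacle: red lever capper fixed at the back right, origin on the worktop; its handle juts out over the worktop towards the robot and up: it spans x 0.56 to 0.84, y -0.24 to -0.19, z 0.31 to 0.48, near end highest. Keep wrist and arm clear of it, for example by drawing in towards the base when crossing from right to left

How it is judged:
By the outcome, as a careful person would: the job done as asked, in the order asked, and still so for the second after the job is handed in, with the robot touching nothing.
It also fails if it takes over 72 s, if anything falls off the work surface, if the arm or the gripper's body presses on something with over 40 N, if the wrist force passes 120 N, or if a joint passes its speed limit or range.

## Robot

A 6-joint arm with a two-finger parallel gripper is mounted at the origin on a cart in front of the work surface, level with it; the furniture and walls round the work are solid. World frame = base frame: x ahead of the robot, y to its left, z up, the work surface at z = 0. Lengths are in m, angles in rad, forces in N, time in s.
With the tool pointing down it reaches from about 0.35 to 0.775 m from the base axis. Payload 7.3 kg.
Tool frame: the origin (TCP) lies at the centre of the arm's flange, where the gripper is bolted on; the fingertips stand 178 mm ahead of it and the grasp point (between the pads) lies 159 mm ahead of it; z points along the fingers, y is the line along which they close (so a half turn about z gives the same grasp; the last joint's range is limited). The gripper opens to 92 mm and grips with 3 to 60 N. Pads are 19 mm wide; open, the fingers measure 130 mm over their backs; the gripper's body (75 mm by 190 mm) begins 47 mm behind the grasp point.
Start: joints at [-1.414, 0.342, 1.524, -0, 1.275, -0.146], TCP at [0.157, -0.501, 0.405] pointing down, gripper open.
Joint ranges: [-2.53, 2.53], [-0.77, 2.02], [0.04, 2.7], [-1, 4.14], [0.28, 2.66], [-3.11, 3.11]. Speed limits (rad/s): [2.57, 2.57, 3.14, 3.14, 3.14, 3.14].

## Interface

Orientations are given as [roll, pitch, yaw] about the fixed x, y, z axes, in that order (R = Rz(yaw) Ry(pitch) Rx(roll)).
In Python, from cell import telemetry, vision, ticket gives the robot as it stands.
- The arm moves only by the shell command python3 -m crank 'ROWS' [FORCE]. ROWS is JSON, a list of rows, each a list of 5 numbers: the gripper command: -1 is shut, 1 is fully open, values between are in proportion, then the shift along the tool's x, y, z in mm, then the turn about the tool's z in rad. In form: [[fingers, dx, dy, dz, roll], ...]. A call has 1 to 12 rows; each row is the pose to reach, as a shift and turn from the pose commanded when the call began, along the tool's axes at that moment; what a row does not reach only later rows make up. A row lasts 1/12 s, in which the tool goes at most 41.7 mm and 7.16 degrees, less where a joint would pass 70% of its speed; a pose out of reach is approached as far as the arm can. A call with a gripper value outside its range is refused whole. The fingers move at their own pace and stop on an object; FORCE is the grip in N (left out, the last holds). Time passes only in rows, so rows that repeat a pose let the fingers close. It gives the time, the measured TCP pose, the force, the opening and the grip force at its end, in the units of the state.
- telemetry.observe(): the state, without advancing time (a new reading comes with each control period).
- vision.read_camera(name): name is "scene" or "top" or "wrist"; returns (picture, depth): 420x560x3 uint8, red, green, blue; 420x560 float32, m along the optical axis (not along the pixel's ray), 0 where there is no reading.
- vision.get_calibration(name): a dict with "camera_matrix" (3x3 intrinsics, pixels), "dist" ([k1, k2, p1, p2, k3] as OpenCV has them; the pictures are not rectified), "rvec" (rotation vector, rad) and "tvec" (3), from world to camera coordinates, as OpenCV has them. Camera axes: x right, y down, z forward; pixel columns grow to the right and rows downward; lengths in m; the calibration is good to about 2 mm. A picture is of the moment at which its call begins: read the wrist's pose just before it. get_calibration takes no time and is no camera call; for the wrist camera it gives the pose at the moment of the call.
- ticket.hand_in(): hands the job in; it is judged then, once.
The state is a dict: "time": time; "qpos": joint angles; "qvel": joint speeds; "joint_efforts": joint torques, N m; "tool_pos": TCP position; "tool_rot": TCP orientation; "contact_force": force on the tool from outside, world axes, zero at the start; "torque": the same for the moment, N m; "opening": finger opening in m; "grip_force": force on a finger pad.
Only numpy, scipy, OpenCV 4.12 (cv2) and the standard library are available. Lean on these libraries where they do the work, as an engineer would, in place of code of your own. Each camera call takes 0.05 s, during which the arm holds its last target. There are 200 camera calls.

## Working session

There is one attempt and no reset: what is moved stays moved. The work goes in short steps, Python scripts to look and compute and a shell command to move; the robot and the scene stay as the last step left them, time stands still between calls to the robot, and variables do not carry over. Pictures are saved under pics/ and viewed, at most 10 in all, crops included, and the job is handed in when it is done.

```bash
mkdir -p pics; ls
cat > h.py <<'E'
import numpy as np, cv2
from cell import telemetry, vision, ticket
def shot(n,f):
    c=vision.get_calibration(n); p,d=vision.read_camera(n)
    cv2.imwrite(f'pics/{f}.png',p[:,:,::-1]); np.savez(f'{f}.npz',p=p,d=d,**{k:np.array(v,float) for k,v in c.items()})
def world(f,u,v,depth=None,z=None):
    s=np.load(f+'.npz'); K=s['camera_matrix']
    R=cv2.Rodrigues(s['rvec'])[0]; t=s['tvec'].ravel()
    x=cv2.undistortPoints(np.array([[[u,v]]],float),K,s['dist'])[0,0]
    r=np.array([x[0],x[1],1.])
    if z is not None:
        o=-R.T@t; w=R.T@r; return o+w*(z-o[2])/w[2]
    if depth is None:
        a=s['d'][int(v)-1:int(v)+2,int(u)-1:int(u)+2]; depth=np.median(a[a>0]) if (a>0).any() else np.nan
    return R.T@(r*depth-t)
def proj(f,P):
    s=np.load(f+'.npz'); return cv2.projectPoints(np.array(P,float).reshape(-1,3),s['rvec'],s['tvec'],s['camera_matrix'],s['dist'])[0].reshape(-1,2)
E
python3 -c "
from h import *
print(telemetry.observe())
shot('scene','s1');shot('top','t1')
for n in('s1','t1'):
  i=cv2.imread(f'pics/{n}.png');cv2.imwrite(f'pics/{n}b.png',cv2.resize(i,(800,600),interpolation=cv2.INTER_CUBIC))
"
```

```text
pics
{'time': 0.0, 'qpos': array([-1.41402520e+00,  3.42698206e-01,  1.52504901e+00, -1.05038103e-05,
        1.27540929e+00, -1.45971564e-01]), 'qvel': array([ 0.00390378, -0.00072114,  0.00134474,  0.00061432, -0.00099725,
        0.00085844]), 'joint_efforts': array([-1.48099913e-03, -4.31247139e+01, -2.44220710e+01,  7.14990450e-02,
        5.59742725e-02, -1.25500501e-04]), 'tool_pos': array([ 0.15653347, -0.50096305,  0.40404632]), 'tool_rot': array([-3.14004398e+00, -2.17530251e-04,  3.02745585e-01]), 'contact_force': array([-0.03428098,  0.73200167, -0.53565625]), 'torque': array([ 0.04357454,  0.01136287, -0.02542158]), 'grip_force': 0.0, 'opening': 0.09164329977293233}
```

View pics/t1b.png

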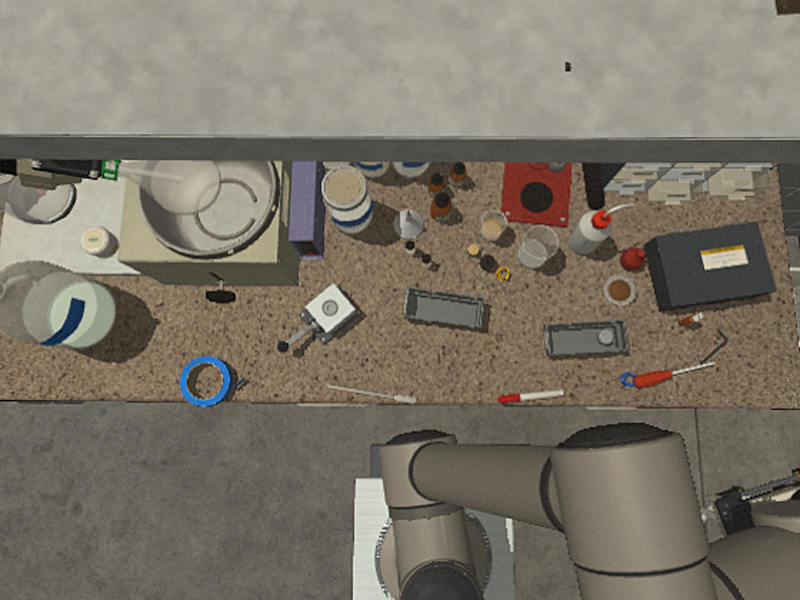

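View pics/s1b.png

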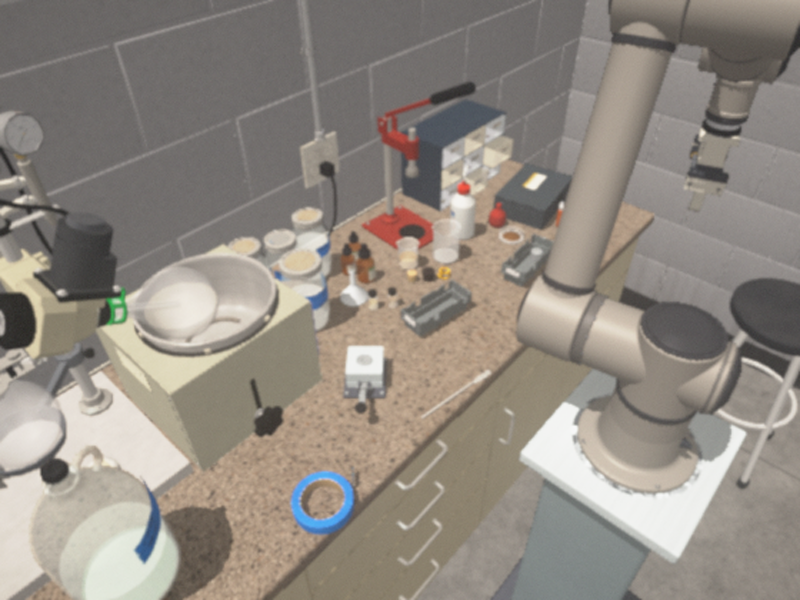

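The top view shows the die pocket at about (330,308), the lever pad at (283,346), the empty tote at (444,309) and the full tote at (586,339) with its slug at (606,337). Next I'll enlarge this area.

```bash
python3 -c "
from h import *
i=cv2.imread('pics/t1.png')
a=cv2.resize(i[190:260,180:315],(800,415),interpolation=cv2.INTER_CUBIC)
b=cv2.resize(i[210:260,370:450],None,fx=3.6,fy=3.6,interpolation=cv2.INTER_CUBIC)
o=np.zeros((600,800,3),np.uint8);o[:415]=a;o[418:418+b.shape[0],:b.shape[1]]=b;cv2.imwrite('pics/c1.png',o)
d=np.load('t1.npz')['d']
q=.7
for n,u,v,z in [('pocket',330,308,.049),('pad',283,346,.055),('up',444,309,.05),('low',586,339,.05),('slugd',606,337,.028)]:
  print(n,world('t1',u*q,v*q,z=z).round(4),world('t1',u*q,v*q).round(4))
"
```

```text
pocket [0.4931 0.2166 0.049 ] [0.4934 0.2169 0.0474]
pad [0.4126 0.3091 0.055 ] [0.4124 0.3087 0.0569]
up [ 0.493  -0.0196  0.05  ] [ 0.5005 -0.0224  0.0057]
low [ 0.4337 -0.3083  0.05  ] [ 0.4392 -0.3223  0.0039]
slugd [ 0.4409 -0.3564  0.028 ] [ 0.441  -0.3567  0.0273]
```

View pics/c1.png

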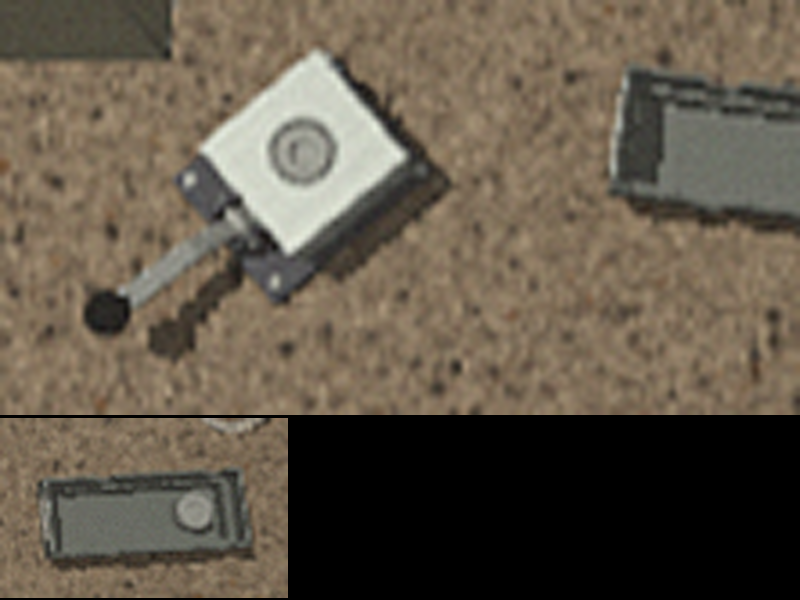

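Both totes have their card at the left, the world +y end, so the empty one needs a half turn. I'll start moving and pass over the full tote with the wrist camera.

```bash
cat >> h.py <<'E'
def go(x,y,ztip,psi):
    """mm/rad row for fingertip at (x,y,ztip), yaw psi"""
    s=telemetry.observe(); p=s['tool_pos']; R=cv2.Rodrigues(np.zeros(3))[0]
    r,pt,ya=s['tool_rot']
    c=np.cos;n=np.sin
    R=np.array([[c(ya),-n(ya),0],[n(ya),c(ya),0],[0,0,1]])@np.diag([1,-1,-1])
    d=R.T@(np.array([x,y,ztip+.178])-p)*1000
    dr=-(psi-ya); dr=(dr+np.pi)%(2*np.pi)-np.pi
    q6=np.arctan2(y,x)-psi+np.pi/2
    print('row',d.round(1),'roll',round(dr,3),'q6 now',s['qpos'][5].round(2),'q6 pred',round(q6,2),'rows',np.linalg.norm(d)/41.7, abs(dr)/.125,'t',s['time'])
E
python3 -m crank '[[1,70,-31,0,0],[1,140,-62,0,0],[1,210,-94,0,0],[1,273,-125,0,0],[1,273,-125,0,0],[1,273,-125,0,0],[1,273,-125,0,0],[1,273,-125,0,0],[1,273,-125,0,0]]'
python3 -c "
from h import *
shot('wrist','w1')
go(.44,.29,.12,0.71)
go(.44,.29,.12,0.71+1.57)
cv2.imwrite('pics/w1b.png',cv2.imread('pics/w1.png'))
"
```

```text
time: 0.85
tool_pos: [0.3814, -0.2984, 0.4044]
tool_rot: [-3.141, 0.0, 0.308]
contact_force: [-0.6, -0.3, -1.3]
opening: 0.0918
grip_force: 0.0
row [ 234.4 -544.4  106.5] roll -0.404 q6 now 0.44 q6 pred 1.44 rows 14.441380885871174 3.233338459547241 t 0.9
row [ 234.4 -544.4  106.5] roll -1.974 q6 now 0.44 q6 pred -0.13 rows 14.441380885871174 15.793338459547241 t 0.9
```

View pics/w1.png

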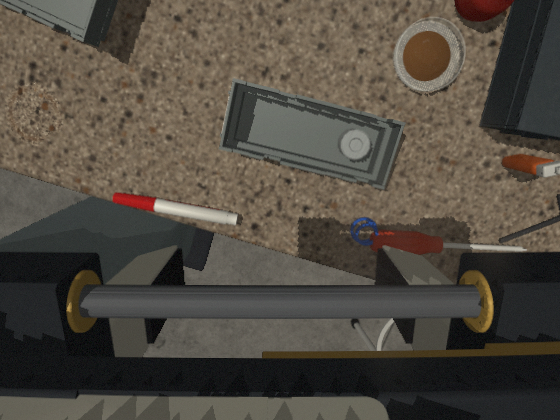

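The full tote's rim corners show at about (235,82), (403,123), (386,188) and (222,150), and its slug at (356,143). Next I'll move over the die.

```bash
python3 -m crank '[[-1,177,-490,0,0],[-1,177,-490,0,0],[-1,177,-490,0,0],[-1,177,-490,0,0],[-1,177,-490,0,0],[-1,177,-490,0,0],[-1,177,-490,0,0],[-1,177,-490,0,0],[-1,177,-490,0,0],[-1,177,-490,0,0],[-1,177,-490,0,0],[-1,177,-490,0,0]]' | head -2
python3 -m crank '[[-1,0,0,0,0],[-1,0,0,0,0],[-1,0,0,0,0]]' | head -3
python3 -c "
from h import *
print('low rim',[world('w1',u,v,z=.05)[:2].round(4) for u,v in [(235,82),(403,123),(386,188),(222,150)]])
print('slugd',world('w1',356,143,z=.028))
shot('wrist','w2'); print(telemetry.observe()['tool_pos'])
"
```

```text
time: 1.9
tool_pos: [0.402, 0.1996, 0.4047]
time: 2.15
tool_pos: [0.4022, 0.1979, 0.4043]
tool_rot: [3.141, 0.001, 0.302]
low rim [array([ 0.4622, -0.2324]), array([ 0.4746, -0.3869]), array([ 0.4139, -0.3946]), array([ 0.4014, -0.2372])]
slugd [ 0.44418124 -0.35746737  0.028     ]
[0.40218986 0.19744156 0.40446451]
```

View pics/w2.png

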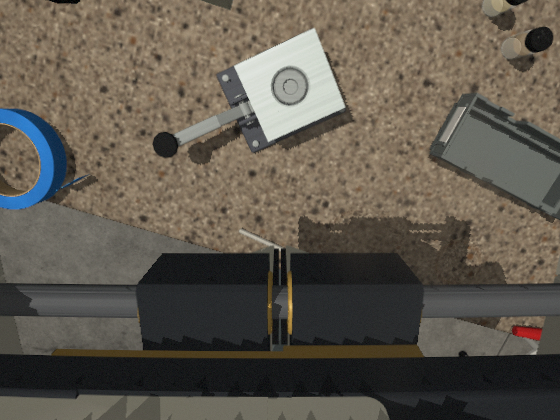

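The pocket centre is at (291,86) and the pad at (165,144). The empty tote's card is at (453,130), at its left, world +y end.

```bash
python3 -c "
from h import *
pk=world('w2',291,86,z=.049);pd=world('w2',165,144,z=.055);print(pk,world('w2',291,86),pd,world('w2',165,144),np.linalg.norm((pd-pk)[:2]))
print('t1',world('t1',230.96,215.5,z=.049),world('t1',198.1,242.5,z=.055))
go(pd[0],pd[1],.075,.302)
"
```

```text
[0.49452301 0.21482625 0.049     ] [0.4946533  0.21480147 0.04704919] [0.41307187 0.30856712 0.055     ] [0.41308294 0.30855035 0.0550616 ] 0.12418389422832786
t1 [0.49337913 0.21676867 0.049     ] [0.41174529 0.30903949 0.055     ]
row [  43.3 -102.9  151.5] roll -0.001 q6 now 1.56 q6 pred 1.91 rows 4.5125245836712065 0.011110322578058884 t 2.2
```

```bash
python3 -m crank '[[-1,42,-107,60,0],[-1,42,-107,120,0],[-1,42,-107,151,0],[-1,42,-107,151,0],[-1,42,-107,151,0],[-1,42,-107,160,0],[-1,42,-107,170,0],[-1,42,-107,177,0],[-1,42,-107,184,0],[-1,42,-107,190,0],[-1,42,-107,194,0],[-1,42,-107,194,0]]' 10
python3 -c "
from h import *
print(telemetry.observe()['contact_force'])"
```

```text
time: 3.2
tool_pos: [0.4104, 0.3136, 0.2114]
tool_rot: [-3.141, -0.002, 0.302]
contact_force: [-2.0, 1.0, 6.4]
opening: 0.0002
grip_force: 3.5
[-2.00328257  0.99952124  6.42842211]
```

```bash
python3 -m crank '[[-1,0,0,2,0],[-1,0,0,4,0],[-1,0,0,5,0],[-1,0,0,5,0]]'
```

```text
time: 3.53
tool_pos: [0.4104, 0.3137, 0.2099]
tool_rot: [-3.141, -0.004, 0.303]
contact_force: [-9.9, -3.6, 37.9]
opening: 0.0002
grip_force: 17.9
```

Force jumps to 38 N, so the lever is on its stop. I'll back off and look.

```bash
python3 -m crank '[[-1,0,0,-40,0],[-1,0,0,-80,0],[0,0,30,-110,0.1],[0,0,70,-120,0.2],[0,0,100,-120,0.22],[0,0,100,-120,0.22],[0,0,100,-120,0.22],[0,0,100,-120,0.22]]'|head -3
python3 -c "
from h import *
shot('wrist','w3')
i=cv2.imread('pics/w3.png');cv2.imwrite('pics/w3b.png',cv2.resize(i[:300],(800,429)))
"
```

```text
time: 4.2
tool_pos: [0.4398, 0.2181, 0.3257]
tool_rot: [3.141, -0.0, 0.082]
```

View pics/w3b.png

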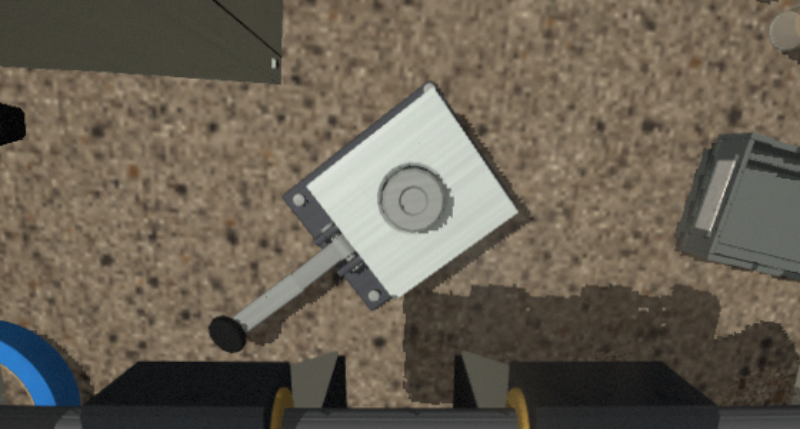

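The slug is raised, with its top centre at crop (412,198), full-frame (288.5,138.6). The lever is down.

```bash
python3 -c "
from h import *
w=world('w3',288.5,138.6,z=.063);print(w,world('w3',288.5,138.6))
go(w[0],w[1],.053,.082)
go(.495,.216,.053,.082)
print('bath corner',world('w3',195,57),world('w3',195,30))
"
```

```text
[0.49506755 0.21611686 0.063     ] [0.4949367  0.21606064 0.06121915]
row [55.   7.1 94.5] roll 0.001 q6 now 1.79 q6 pred 1.9 rows 2.6288583851970944 0.010217722948507202 t 4.25
row [55.   7.2 94.5] roll 0.001 q6 now 1.79 q6 pred 1.9 rows 2.628103757985938 0.010217722948507202 t 4.25
bath corner [0.5462573  0.28954905 0.01756741] [0.5648683  0.28988325 0.01851919]
```

```bash
python3 -m crank '[[0.6,20,3,0,-0.1],[0.6,40,5,20,-0.22],[0.6,55,7,40,-0.34],[0.6,55,7,60,-0.46],[0.6,55,7,75,-0.52],[0.6,55,7,85,-0.52],[0.6,55,7,91,-0.52],[0.6,55,7,93,-0.52],[0.6,55,7,93,-0.52]]'
python3 -m crank '[[-1,0,0,0,0],[-1,0,0,0,0],[-1,0,0,0,0],[-1,0,0,0,0],[-1,0,0,0,0],[-1,0,0,0,0]]' 25
```

```text
time: 5.0
tool_pos: [0.495, 0.2164, 0.2327]
tool_rot: [3.142, 0.0, 0.602]
contact_force: [-0.3, -0.1, 0.5]
opening: 0.0739
grip_force: 0.0
time: 5.5
tool_pos: [0.4952, 0.2159, 0.2329]
tool_rot: [3.141, -0.0, 0.603]
contact_force: [-0.8, -0.2, -0.2]
opening: 0.0382
grip_force: 0.0
```

```bash
python3 -m crank '[[-1,0,0,0,0],[-1,0,0,0,0],[-1,0,0,0,0],[-1,0,0,0,0]]' 25
python3 -m crank '[[-1,0,0,-8,0],[-1,0,0,-16,0],[-1,0,0,-30,0],[-1,0,0,-50,0],[-1,0,0,-80,0],[-1,0,0,-120,0],[-1,0,0,-120,0],[-1,0,0,-120,0]]' 25
python3 -c "
from h import *
a=.079;c=np.array([.438,-.313]);t=c+.022*np.array([-np.sin(a),np.cos(a)])
print(t);go(t[0],t[1],.15,a); go(.38,0,.18,.4)"
```

```text
time: 5.83
tool_pos: [0.495, 0.2161, 0.2328]
tool_rot: [-3.141, 0.0, 0.603]
contact_force: [-1.1, 3.0, 2.2]
opening: 0.0292
grip_force: 25.0
time: 6.5
tool_pos: [0.4956, 0.2158, 0.3557]
tool_rot: [3.139, -0.006, 0.603]
contact_force: [-0.0, 0.2, -1.6]
opening: 0.0289
grip_force: 25.0
[ 0.43626381 -0.29106862]
row [-336.2  383.9   27.7] roll 0.524 q6 now 1.24 q6 pred 0.9 rows 12.25588107095679 4.189969700487701 t 6.5
row [-217.6  112.2   -2.3] roll 0.203 q6 now 1.24 q6 pred 1.17 rows 5.870995631956395 1.6219697004876998 t 6.5
```

```bash
python3 -m crank '[[-1,-26,22,0,0.05],[-1,-56,48,0,0.1],[-1,-86,74,0,0.2],[-1,-116,100,0,0.3],[-1,-146,126,0,0.4],[-1,-176,152,0,0.5],[-1,-206,178,0,0.524],[-1,-236,204,0,0.524],[-1,-262,226,0,0.524],[-1,-286,247,0,0.524],[-1,-286,247,0,0.524],[-1,-286,247,0,0.524]]' 25
python3 -c "
from h import *
a=.079;c=np.array([.438,-.313]);t=c+.022*np.array([-np.sin(a),np.cos(a)])
print(t);go(t[0],t[1],.022,a)"
```

```text
time: 7.5
tool_pos: [0.3989, -0.1509, 0.3519]
tool_rot: [-3.141, 0.002, 0.075]
contact_force: [0.2, 0.0, -0.6]
opening: 0.0288
grip_force: 25.0
[ 0.43626381 -0.29106862]
row [ 26.8 142.5 151.9] roll -0.004 q6 now 0.95 q6 pred 0.9 rows 5.036444155776868 0.03326733726916942 t 7.5
```

```bash
python3 -m crank '[[-1,7,36,0,0],[-1,14,72,0,0],[-1,21,108,0,0],[-1,27,142,30,0],[-1,27,142,60,0],[-1,27,142,90,0],[-1,27,142,115,0],[-1,27,142,130,0],[-1,27,142,140,0],[-1,27,142,145,0],[-1,27,142,148,0],[-1,27,142,148,0]]' 25
python3 -m crank '[[-1,0,0,1,0],[-1,0,0,2,0],[-1,0,0,3,0],[-1,0,0,3,0]]' 25
python3 -c "
from h import *
shot('wrist','w4')"
```

```text
time: 8.5
tool_pos: [0.4381, -0.2888, 0.2049]
tool_rot: [3.141, -0.0, 0.08]
contact_force: [0.1, -0.5, -2.5]
opening: 0.0288
grip_force: 25.0
time: 8.83
tool_pos: [0.4377, -0.2892, 0.2021]
tool_rot: [3.141, -0.001, 0.079]
contact_force: [0.3, -0.6, -0.4]
opening: 0.029
grip_force: 25.0
```

View pics/w4.png

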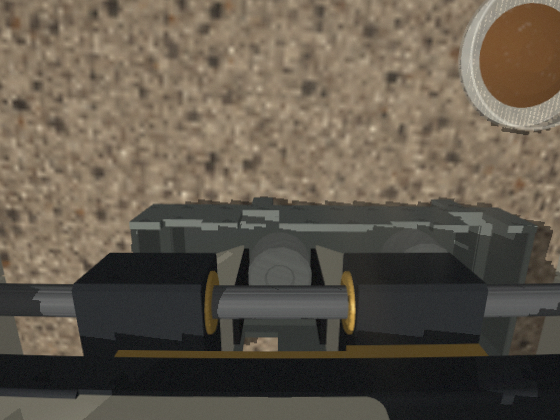

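The slug hangs inside the tote, between the rims and clear of the standing slug. I'll lower it to contact.

```bash
python3 -m crank '[[-1,0,0,1,0],[-1,0,0,2,0],[-1,0,0,2.5,0],[-1,0,0,2.5,0]]' 25 | sed -n 2,4p
python3 -m crank '[[-1,0,0,0.7,0],[-1,0,0,1,0],[-1,0,0,1,0]]' 25 | sed -n 2,4p
```

```text
tool_pos: [0.4377, -0.2891, 0.1991]
tool_rot: [-3.141, 0.0, 0.079]
contact_force: [0.4, 0.3, -1.3]
tool_pos: [0.4377, -0.2891, 0.1981]
tool_rot: [-3.142, 0.0, 0.079]
contact_force: [-0.8, 0.4, -1.4]
```

```bash
python3 -m crank '[[-1,0,0,0.5,0],[-1,0,0,1,0],[-1,0,0,1,0]]' 25 | sed -n 2,4p
python3 -m crank '[[-1,0,0,0.5,0],[-1,0,0,1,0],[-1,0,0,1,0]]' 25 | sed -n 2,4p
```

```text
tool_pos: [0.4378, -0.2892, 0.1976]
tool_rot: [3.141, -0.0, 0.079]
contact_force: [-0.6, 0.7, 2.7]
tool_pos: [0.4378, -0.2891, 0.1975]
tool_rot: [3.141, -0.0, 0.079]
contact_force: [-2.8, 1.7, 12.0]
```

```bash
python3 -m crank '[[-1,0,0,-1,0],[-0.1,0,0,-1,0],[-0.1,0,0,-1,0],[-0.1,0,0,-1,0],[-0.1,0,0,-1,0]]' | tail -4
python3 -m crank '[[-0.1,0,0,-6,0],[-0.1,0,0,-16,0],[-0.1,0,0,-40,0],[-0.1,0,0,-80,0],[0.5,-15,0,-120,0],[0.9,-50,0,-150,0],[0.9,-90,0,-150,0],[0.9,-90,0,-150,0],[0.9,-90,0,-150,0]]' | tail -4
python3 -c "
from h import *
print(telemetry.observe()['tool_pos']);shot('wrist','w5')"
```

```text
tool_rot: [3.142, 0.0, 0.079]
contact_force: [-0.2, 0.3, -0.6]
opening: 0.0412
grip_force: 0.0
tool_rot: [3.14, -0.001, 0.076]
contact_force: [0.8, -1.0, -0.3]
opening: 0.0699
grip_force: 0.0
[ 0.34649283 -0.29623452  0.34886261]
```

View pics/w5.png

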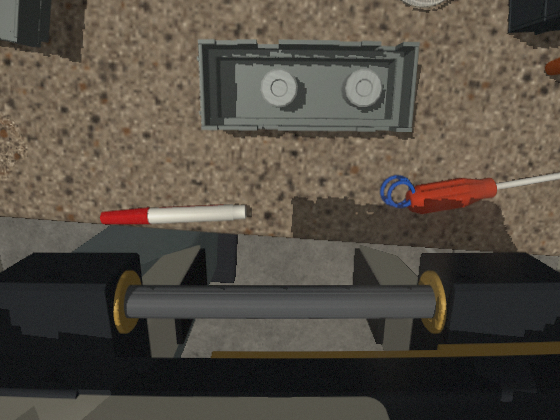

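Both slugs are standing, the new one at (279,88) and the other at (363,88). I'll fit the rim from depth for an exact pose.

```bash
cat >> h.py <<'E'
def rim(f,c,box=None,zlo=.043,zhi=.056,rad=.105):
    s=np.load(f+'.npz');d=s['d'];K=s['camera_matrix'];R=cv2.Rodrigues(s['rvec'])[0];t=s['tvec'].ravel()
    v,u=np.nonzero(d>0)
    x=cv2.undistortPoints(np.stack([u,v],1).astype(float).reshape(-1,1,2),K,s['dist']).reshape(-1,2)
    P=(np.c_[x,np.ones(len(x))]*d[v,u][:,None]-t)@R
    m=(P[:,2]>zlo)&(P[:,2]<zhi)&(np.hypot(P[:,0]-c[0],P[:,1]-c[1])<rad)
    Q=P[m]; r=cv2.minAreaRect((Q[:,:2]*1000).astype(np.float32)); 
    print(f,len(Q),'z',np.median(Q[:,2]).round(4),'rect',np.round(r[0],1),np.round(r[1],1),round(r[2],2))
    return Q
E
python3 -c "
from h import *
for zl in (.043,.046):
  rim('w5',(.438,-.313),zlo=zl);rim('w1',(.438,-.313),zlo=zl)
  rim('t1',(.438,-.313),zlo=zl);rim('t1',(.493,-.02),zlo=zl)
print([world('w5',u,v,z=.05)[:2].round(4) for u,v in [(199,42),(420,44),(412,138),(200,130)]])
go(.415,-.02,.18,.0)
"
```

```text
w5 2757 z 0.049 rect [ 438.6 -310.4] [ 64.6 162.3] 3.92
w1 1703 z 0.0489 rect [ 438.7 -310.3] [ 63.9 162.3] 3.85
t1 193 z 0.0492 rect [ 438.  -309.2] [ 64.4 164.9] 3.83
t1 178 z 0.0494 rect [525.9 -21.3] [161.9 122.8] 82.34
w5 2142 z 0.0493 rect [ 438.5 -310.6] [ 64.4 161.9] 3.87
w1 1345 z 0.0492 rect [ 438.7 -310.3] [ 63.8 162.3] 3.88
t1 155 z 0.0497 rect [ 438.  -309.5] [ 64.4 164.2] 3.83
t1 143 z 0.0501 rect [525.2 -22.1] [160.1 121.6] 82.34
[array([ 0.463 , -0.2306]), array([ 0.4743, -0.3893]), array([ 0.4074, -0.3943]), array([ 0.4009, -0.2329])]
row [  88.5 -270.3   -9.6] roll 0.077 q6 now 0.62 q6 pred 1.52 rows 6.8256577135831344 0.6164722667700211 t 11.1833
```

```bash
python3 -m crank '[[0.9,30,-38,0,0],[0.9,60,-76,0,0],[0.9,80,-115,0,0],[0.9,88,-155,0,0],[0.9,88,-193,0,0],[0.9,88,-231,0,0],[0.9,88,-270,0,0],[0.9,88,-270,0,0],[0.9,88,-270,0,0],[0.9,88,-270,0,0]]' | head -3
python3 -c "
from h import *
shot('wrist','w6')
for zl in (.043,.046): rim('w6',(.493,-.02),zlo=zl,rad=.092)
rim('w6',(.493,-.02),zlo=.046,rad=.087)
"
```

```text
time: 12.02
tool_pos: [0.4152, -0.0197, 0.3472]
tool_rot: [3.141, -0.0, 0.081]
w6 2757 z 0.0489 rect [498.1 -19.7] [162.1  64.5] 82.27
w6 2143 z 0.0493 rect [498.1 -20.2] [161.   64.5] 82.27
w6 2138 z 0.0493 rect [498.1 -20.2] [161.   64.5] 82.27
```

View pics/w6.png

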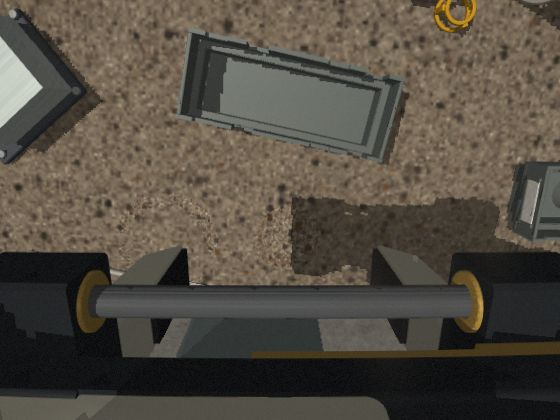

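The empty tote is clear in view. I'll check how much room the fingers have behind it.

```bash
python3 -c "
from h import *
q=.7
for u,v in [(410,247),(426,260),(487,262),(474,249),(503,273),(440,205),(540,245)]: print(u,v,world('t1',u*q,v*q).round(3))
print('w6 top',world('w6',280,2,z=0),world('w6',455,12,z=0))
go(.498,-.0208,.12,1.436);go(.498,-.0208,.027,1.436)
"
```

```text
410 247 [0.626 0.052 0.048]
426 260 [0.597 0.018 0.049]
487 262 [ 0.601 -0.114  0.02 ]
474 249 [ 0.629 -0.086  0.025]
503 273 [ 0.582 -0.152 -0.002]
440 205 [ 0.706 -0.01   0.087]
540 245 [ 0.645 -0.233  0.002]
w6 top [ 0.5744198  -0.00787477  0.        ] [ 0.580373   -0.15381172  0.        ]
row [82.5  6.9 49.2] roll -1.357 q6 now 1.26 q6 pred 0.09 rows 2.309175268752049 10.854043651891244 t 12.0667
row [ 82.5   6.9 142.2] roll -1.357 q6 now 1.26 q6 pred 0.09 rows 3.945161936653185 10.854043651891244 t 12.0667
```

```bash
python3 -m crank '[[0.75,20,2,0,-0.12],[0.75,40,3,0,-0.24],[0.75,60,5,0,-0.36],[0.75,82,7,10,-0.48],[0.75,82,7,20,-0.6],[0.75,82,7,30,-0.72],[0.75,82,7,40,-0.84],[0.75,82,7,49,-0.96],[0.75,82,7,49,-1.08],[0.75,82,7,49,-1.2],[0.75,82,7,49,-1.3],[0.75,82,7,49,-1.357]]' | head -3
python3 -m crank '[[0.75,0,0,0,0],[0.75,0,0,0,0]]' | head -3
python3 -c "
from h import *
go(.498,-.0208,.027,1.436)
"
```

```text
time: 13.07
tool_pos: [0.4973, -0.0226, 0.2978]
tool_rot: [-3.141, 0.0, 1.438]
time: 13.23
tool_pos: [0.4971, -0.0221, 0.298]
tool_rot: [-3.142, 0.0, 1.432]
row [ 1.4  0.7 93. ] roll -0.004 q6 now -0.06 q6 pred 0.09 rows 2.2300401340995997 0.03535054799741033 t 13.2333
```

```bash
python3 -m crank '[[0.75,1,1,25,0],[0.75,1,1,50,0],[0.75,1,1,70,0],[0.75,1,1,83,0],[0.75,1,1,91,0],[0.75,1,1,93,0],[0.75,1,1,93,0]]' | sed -n 2,4p
python3 -m crank '[[-0.2,1,0,0,0],[-0.2,1,0,0,0],[-0.2,1,0,0,0],[-0.2,1,0,0,0],[-0.2,1,0,0,0],[-0.2,1,0,0,0]]' 15 
python3 -m crank '[[-0.2,0,0,-5,0],[-0.2,0,0,-15,0],[-0.2,0,0,-30,0],[-0.2,0,0,-60,0],[-0.2,0,0,-100,0],[-0.2,0,0,-130,0],[-0.2,0,0,-130,0]]' 
python3 -c "
from h import *
go(.40,-.15,.16,1.432)
go(.4386,-.3115,.16,1.436-2.939)
"
```

```text
tool_pos: [0.4981, -0.0202, 0.205]
tool_rot: [-3.141, 0.0, 1.434]
contact_force: [-0.4, 0.5, -0.1]
time: 14.32
tool_pos: [0.4982, -0.0188, 0.206]
tool_rot: [3.14, 0.0, 1.436]
contact_force: [-1.8, 0.6, 5.7]
opening: 0.0639
grip_force: 15.0
time: 14.9
tool_pos: [0.4993, -0.0189, 0.3419]
tool_rot: [3.13, 0.001, 1.436]
contact_force: [1.2, -0.0, -1.5]
opening: 0.0637
grip_force: 15.0
row [-143.2  -80.8    3.9] roll 0.004 q6 now -0.06 q6 pred -0.22 rows 3.944330769601109 0.03196924197450102 t 14.9
row [-298.1  -20.8    3.9] roll 2.939 q6 now -0.06 q6 pred 2.46 rows 7.1659824340982095 23.511969241974498 t 14.9
```

```bash
python3 -m crank '[[-0.2,-12,-7,0,0.05],[-0.2,-24,-13,0,0.16],[-0.2,-36,-20,0,0.28],[-0.2,-48,-27,0,0.4],[-0.2,-60,-34,0,0.52],[-0.2,-72,-41,0,0.64],[-0.2,-84,-47,0,0.76],[-0.2,-96,-54,0,0.88],[-0.2,-108,-61,0,1.0],[-0.2,-120,-68,0,1.12],[-0.2,-132,-75,0,1.24],[-0.2,-143,-81,0,1.36]]' 20
python3 -c "
from h import *
go(.4386,-.3135,.16,1.436-2.939)
"
```

```text
time: 15.9
tool_pos: [0.3977, -0.15, 0.3352]
tool_rot: [-3.141, 0.0, 0.07]
contact_force: [-0.1, -0.7, -0.7]
opening: 0.0635
grip_force: 20.0
row [ 29.4 166.   -2.8] roll 1.573 q6 now 0.96 q6 pred 2.45 rows 4.042803474981317 12.581967955691951 t 15.9
```

```bash
python3 -m crank '[[-0.2,0,10,-2,0.12],[-0.2,2,25,-3,0.24],[-0.2,5,40,-3,0.36],[-0.2,9,55,-3,0.48],[-0.2,12,70,-3,0.6],[-0.2,15,85,-3,0.72],[-0.2,18,100,-3,0.84],[-0.2,21,115,-3,0.96],[-0.2,24,130,-3,1.08],[-0.2,26,145,-3,1.2],[-0.2,28,157,-3,1.32],[-0.2,29,166,-3,1.44]]' |head -3
python3 -m crank '[[-0.2,0,0,0,0.12],[-0.2,0,0,0,0.13],[-0.2,0,0,0,0.13],[-0.2,0,0,0,0.13]]' | head -3
python3 -c "
from h import *
a=.0677
go(.4386,-.3135,.09,a-np.pi/2)
shot('wrist','w7'); print(telemetry.observe()['qpos'].round(3))
rim('w7',(.4386,-.3115))
z=telemetry.observe()['tool_pos'][2]-.178
Q=rim('w7',(.4386,-.3115),zlo=z+.015,zhi=z+.03)
"
```

```text
time: 16.9
tool_pos: [0.44, -0.3138, 0.338]
tool_rot: [3.141, 0.0, -1.371]
time: 17.23
tool_pos: [0.4399, -0.3126, 0.3381]
tool_rot: [3.141, 0.0, -1.491]
row [ 0.8  1.4 70.1] roll 0.013 q6 now 2.3 q6 pred 2.45 rows 1.682303920252047 0.10023348814351607 t 17.2333
[-0.76   0.43   1.583 -0.     1.128  2.302]
w7 0 z nan rect [0. 0.] [0. 0.] 0.0
w7 7090 z 0.1811 rect [ 443.  -335.8] [ 98.6 114.7] 4.3
  return _methods._mean(a, axis=axis, dtype=dtype,
  ret = ret.dtype.type(ret / rcount)
```

View pics/w7.png

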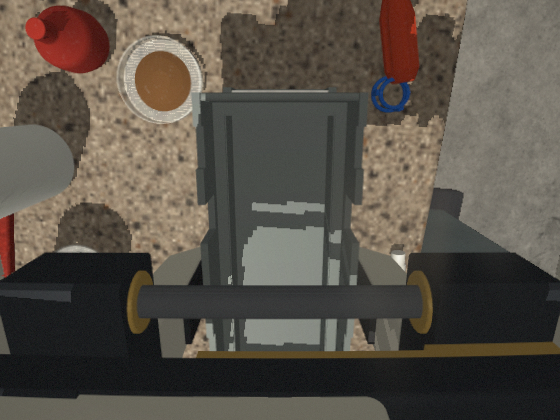

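The turned tote hangs level, card end ahead at (280,92), so its card faces away from the lower one's. I'll check the in-hand offset from its far edge.

```bash
python3 -c "
from h import *
Q=rim('w7',(.4386,-.3115),zlo=.172,zhi=.192,rad=.2)
T=np.array([.4399,-.3126]);ya=-1.491
e=np.array([np.cos(ya),np.sin(ya)]);n=np.array([-e[1],e[0]])
A=(Q[:,:2]-T)@e;B=(Q[:,:2]-T)@n
m=A>.03
print('far end',np.percentile(A[m],[99,99.8,100]).round(4),'side',np.percentile(B[m],[0.2,1,99,99.8]).round(4))
m=(A>.06);print(np.histogram(A[m],bins=np.arange(.06,.1,.002)), np.median(Q[m][:,2]))
near=(A>.04)&(A<.09)&(B>.02);far=(A>.04)&(A<.09)&(B<-.02);print(np.percentile(Q[near][:,2],95),np.percentile(Q[far][:,2],95))
for k in (.035,.05,.065): mm=abs(A-k)<.008; print(k,np.percentile(B[mm],[0.5,99.5]).round(4),np.percentile(Q[mm][:,2],90))
go(.4386,-.3135,.09,.0677-np.pi/2)
"
```

```text
w7 8120 z 0.1809 rect [ 442.8 -335. ] [ 98.6 116.8] 3.76
far end [0.0799 0.0805 0.0806] side [-0.0309 -0.0307  0.0332  0.0334]
(array([ 125,  110,  108,  126,  146,  153,  135,  460, 1054,  594,   39,
          0,    0,    0,    0,    0,    0,    0,    0,    0]), array([0.06 , 0.062, 0.064, 0.066, 0.068, 0.07 , 0.072, 0.074, 0.076,
       0.078, 0.08 , 0.082, 0.084, 0.086, 0.088, 0.09 , 0.092, 0.094,
       0.096, 0.098, 0.1  ])) 0.1809735217353042
0.1823303584675104 0.18241500021104057
0.035 [-0.0308  0.0332] 0.18209505182973743
0.05 [-0.0309  0.0333] 0.1819719311360119
0.065 [-0.0309  0.0334] 0.18183084198833965
row [ 0.8  1.4 70.2] roll 0.012 q6 now 2.3 q6 pred 2.45 rows 1.6841799668272848 0.09623403635778516 t 17.2833
```

```bash
python3 -m crank '[[-0.2,1,1.5,10,0.012],[-0.2,1,1.5,30,0.012],[-0.2,1,1.5,50,0.012],[-0.2,1,1.5,65,0.012],[-0.2,1,1.5,74,0.012],[-0.2,1,1.5,78,0.012],[-0.2,1,1.5,78,0.012],[-0.2,1,1.5,78,0.012]]' |sed -n 2,4p
python3 -c "
from h import *
go(.4383,-.3135,.068,.0677-np.pi/2)"
```

```text
tool_pos: [0.4388, -0.3142, 0.2606]
tool_rot: [-3.141, -0.001, -1.506]
contact_force: [0.6, -0.3, -2.1]
row [-0.7  0.4 14.6] roll -0.003 q6 now 2.31 q6 pred 2.45 rows 0.3512216637097868 0.02264528252079856 t 17.95
```

```bash
python3 -m crank '[[-0.2,-0.5,0.3,2,0],[-0.2,-0.5,0.3,4,0],[-0.2,-0.5,0.3,6,0],[-0.2,-0.5,0.3,8,0],[-0.2,-0.5,0.3,9,0],[-0.2,-0.5,0.3,9,0]]' |sed -n 2,4p
python3 -m crank '[[-0.2,0,0,1,0],[-0.2,0,0,2,0],[-0.2,0,0,3,0],[-0.2,0,0,3,0]]' |sed -n 2,4p
```

```text
tool_pos: [0.4382, -0.3135, 0.251]
tool_rot: [3.141, 0.0, -1.506]
contact_force: [0.5, 1.2, -1.8]
tool_pos: [0.4382, -0.3135, 0.248]
tool_rot: [3.141, 0.0, -1.506]
contact_force: [0.5, -0.2, -1.5]
```

```bash
python3 -m crank '[[-0.2,0,0,0.7,0],[-0.2,0,0,1.4,0],[-0.2,0,0,1.5,0]]' |sed -n 2,4p
python3 -m crank '[[-0.2,0,0,0.5,0],[-0.2,0,0,1,0],[-0.2,0,0,1,0]]' |sed -n 2,4p
```

```text
tool_pos: [0.4382, -0.3136, 0.2466]
tool_rot: [3.141, 0.0, -1.506]
contact_force: [-0.0, 0.4, -1.8]
tool_pos: [0.4383, -0.3136, 0.246]
tool_rot: [-3.141, -0.0, -1.506]
contact_force: [-1.2, -0.0, 0.8]
```

```bash
python3 -m crank '[[-0.2,0,0,0.5,0],[-0.2,0,0,0.8,0],[-0.2,0,0,0.8,0]]' |sed -n 2,4p
python3 -m crank '[[-0.2,0,0,-0.3,0],[0.05,0,0,-0.3,0],[0.5,0,0,-0.3,0],[0.7,0,0,-0.3,0],[0.7,0,0,-0.3,0],[0.7,0,0,-0.3,0],[0.7,0,0,-0.3,0],[0.7,0,0,-0.3,0]]'
```

```text
tool_pos: [0.4383, -0.3136, 0.2459]
tool_rot: [-3.141, -0.001, -1.506]
contact_force: [-2.3, 1.6, 7.8]
time: 20.2
tool_pos: [0.4383, -0.3136, 0.2451]
tool_rot: [3.141, 0.0, -1.506]
contact_force: [-0.9, -0.6, 0.1]
opening: 0.0776
grip_force: 0.0
```

Seated at the expected height and released. I'll retreat up and towards the base, then check with depth.

```bash
python3 -m crank '[[0.75,0,0,-15,0],[0.75,0,0,-40,0],[0.75,0,0,-75,0],[0.75,0,0,-110,0],[0.75,-40,0,-130,0],[0.75,-80,0,-130,0],[0.75,-115,0,-130,0],[0.75,-115,0,-130,0],[0.75,-115,0,-130,0],[0.75,-115,0,-130,0]]' | head -3
python3 -c "
from h import *
shot('wrist','w8');shot('top','t2');shot('scene','s2')
rim('w8',(.4386,-.3115),zlo=.084,zhi=.096)
rim('t2',(.4386,-.3115),zlo=.08,zhi=.1)
Q=rim('w8',(.4386,-.3115),zlo=.086,zhi=.096)
A=np.c_[Q[:,:2]-Q[:,:2].mean(0),np.ones(len(Q))];print('plane',np.linalg.lstsq(A,Q[:,2],rcond=None)[0])
rim('w8',(.4386,-.3115),zlo=.042,zhi=.052)
"
```

```text
time: 21.03
tool_pos: [0.431, -0.199, 0.3754]
tool_rot: [-3.141, -0.001, -1.505]
w8 1663 z 0.0891 rect [ 437.7 -283.4] [ 64.6 102. ] 3.7
t2 23 z 0.0901 rect [ 409.2 -327.7] [ 2.9 61.1] 3.31
w8 1422 z 0.0893 rect [ 437.7 -283.4] [ 64.5 102. ] 3.7
plane [-0.00078933 -0.00075508  0.0891701 ]
w8 8546 z 0.0435 rect [ 438.4 -298.3] [ 47.8 114.5] 3.82
```

The upper rim is flat at z ≈ 0.09, as expected when stacked (nested would be lower), so I'm handing in.

```bash
python3 -c "
from h import *
print(ticket.hand_in())"
```

```text
the job is handed in; nothing more can be done
None
```

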